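Probe a stepped board joint with a scriber

ROBOT

A 6-joint arm with a two-finger parallel gripper is mounted at the origin on the work surface. World frame = base frame: x ahead of the robot, y to its left, z up, the work surface at z = 0. Lengths are in mm, angles in degrees, forces in N, time in s.
With the tool pointing down it reaches from about 300 to 850 mm from the base axis. Payload 4.2 kg.
Tool frame: the origin (TCP) lies at the very end of the fingers, on their centre line; the grasp point (between the pads) lies env.pinch_z behind it (env.pinch_z is the distance from the TCP to the grasp point, in mm); z points along the fingers, y is the line along which they close (so a half turn about z gives the same grasp; the last joint's range is limited). The gripper opens to 91 mm and grips with 3 to 60 N. Pads are 32 mm wide; open, the fingers measure 118 mm over their backs; the gripper's body (76 mm by 178 mm) begins 60 mm behind the grasp point.
Start: joints at [67.208, 18.312, 89.639, -0, 72.044, -1.146], TCP at [212.107, 534.466, 213.976] pointing down, gripper open.
Joint ranges: [-177.97, 177.97], [-48.28, 115.42], [12.27, 149.76], [-77.06, 257.06], [2.81, 150.46], [-146.56, 146.56]. Speed limits (degrees/s): [147.25, 147.25, 180, 180, 180, 180].

INTERFACE

Orientations are given as [roll, pitch, yaw] about the fixed x, y, z axes, in that order (R = Rz(yaw) Ry(pitch) Rx(roll)).
In Python, from workcell import state, vision, job_done, env gives the robot as it stands.
- The arm moves only by the tool servo_tool, never from a script. Its argument "rows" is a list of rows, each a list of 5 numbers: the shift along the tool's x, y, z scaled (see below), then the turn about the tool's z scaled (see below), then the opening, from 0 (shut) to 1 (fully open). A call has 1 to 20 rows; each row is the pose to reach, as a shift and turn from the pose commanded when the call began, along the tool's axes at that moment; what a row does not reach only later rows make up. The controller multiplies each number of a shift by 200 mm and each number of a turn by 90 degrees. A row lasts 1/12 s, in which the tool goes at most 41.7 mm and 7.16 degrees, less where a joint would pass 70% of its speed; a pose out of reach is approached as far as the arm can. A call with a number of a shift or a turn outside -1 to 1 is refused whole. A call with a gripper value outside its range is refused whole. The fingers move at their own pace and stop on an object; "force" is the grip in N (left out, the last holds). Time passes only in rows, so rows that repeat a pose let the fingers close. It gives the time, the measured TCP pose, the force, the opening and the grip force at its end, in the units of the state.
- state(): the state, without advancing time (a new reading comes with each control period).
- vision.grab_frame(name): name is "side" or "top" or "wrist"; returns the picture (384x512x3 uint8, red, green, blue); there is no depth.
- vision.camera_info(name): a dict with "vertical_fov" (degrees; the focal length in pixels is half the picture's height over the tangent of half this angle, whatever the lens; pixels are square), "cx", "cy" (the principal point, pixels), "T" (4x4, takes a point from camera to world coordinates). Camera axes: x right, y up, looking along -z (the intrinsics and any distortion apply to the point x, -y, -z); pixel columns grow to the right and rows downward; lengths in mm; the calibration is good to about 2 mm. The wrist camera is an equidistant fisheye: a pixel r from the principal point sees the ray r / f radians off the axis. A picture is of the moment at which its call begins: read the wrist's pose just before it. camera_info takes no time and is no camera call; for the wrist camera it gives the pose at the moment of the call.
- job_done(): hands the job in; it is judged then, once.
The state is a dict: "time_s": time; "qpos": joint angles; "qvel": joint speeds; "effort": joint torques, N m; "ee_pos": TCP position; "ee_rot": TCP orientation; "force": force on the tool from outside, world axes, zero at the start; "torque": the same for the moment, N m; "gripper_width": finger opening in mm; "gripper_force": force on a finger pad.
Only numpy, scipy, OpenCV 4.12 (cv2) and the standard library are available. Lean on these libraries where they do the work, as an engineer would, in place of code of your own. Each camera call takes 0.05 s, during which the arm holds its last target. There are 200 camera calls.

TASK

Before the panel is glued, check that its open stepped joint is clear: take the pointed scriber from the tool rack and run its point along the seam, down close to the floor of it, slowly (about 3 cm a second) and without forcing it, from the open end, round both corners, to the batten that closes the other end. Then hang the scriber back upright by its collar in the rack slot it came from and let go of it. Leave the other tool in the rack and the things on the bench where they are.

Things in the scene. Friction and masses are not known exactly. Their poses are not given: they have to be found in the camera images.
- scriber_grip (a point): Scriber, hanging loose by its collar in one of the rack's two slots, point down, 0.11 kg: square dark wooden handle 18 x 18 x 70 mm, steel collar disc 34 mm across and 8 mm thick, round 9 mm shaft tapering to a blunt 4 mm point. This point: centre of the handle, 43 mm above the collar's underside, 103 mm above the tip. z up along the tool, x and y square to the handle's faces.
- scriber_tip (a point): The very point of the scriber, on its axis, 60 mm below the collar's underside; same axes as scriber_grip.
- driver_center (a point): The other tool in the rack, to be left alone: a broad screwdriver with a round, swelling dark wooden handle (36 mm across at its widest), the same collar, and a flat 12 mm blade. This point lies on its axis 40 mm above the collar's underside; its top is 74 mm above the underside.
- rack: Fixed grey-painted tool rack 90 x 210 mm, 100 mm tall; origin at the centre of its underside, z up. Its top board (12 mm thick) has two U slots, 18 mm wide, 54 mm long, open to the rack's -x, centred at y = +50 and -50 mm. A tool hangs about x = -12 mm, shaft in the slot, collar on the board; it lifts straight up and can be lowered straight back. Only the tools stand above the board.
- rack_slot_left (a point): Hanging place in the slot at the rack's +y, at the height of the top board's upper face: centre of the collar's underside of a tool that hangs there.
- rack_slot_right (a point): The same for the slot at the rack's -y.
- panel: Fixed panel 140 (x) by 215 mm (y): two pale boards on a dark backing. Origin under it, z up, upper face 22 mm up. Between them an open seam 9 mm wide, 8 mm deep (floor 14 mm up): from the open end at y +100 along x -20 to y 0, across to x +20, then along x +20 to y -95 mm, where a batten across the boards (20 mm wide, top 34 mm up) closes it.
- seam_start (a point): On the seam's floor, mid-width, 8 mm in from the open end (panel frame: x -20, y +92, z 14 mm).
- seam_corner1 (a point): On the seam's floor at the middle of its first corner (x -20, y 0, z 14 mm).
- seam_corner2 (a point): On the seam's floor at the middle of its second corner (x +20, y 0, z 14 mm).
- seam_end (a point): On the seam's floor, mid-width, 5 mm before the stop batten (x +20, y -90, z 14 mm).
- glue_bottle: White glue bottle, 60 mm across, 150 mm tall, standing on the bench; a bystander. Origin at the centre of its underside.
- offcut: Wooden offcut 70 x 45 x 25 mm lying on the bench; a bystander. Origin at the centre of its underside.
- tape: Black tape measure 70 x 35 x 65 mm standing on the bench; a bystander. Origin at the centre of its underside.
Things that resemble listed ones, but are neither listed nor needed, are in the scene too. What is shaped like the part that bears scriber_grip but red or yellow is not meant.

How it is judged:
By the outcome, as a careful person would: the job done as asked, in the order asked, and still so for the second after the job is handed in, with the robot touching nothing.
It also fails if it takes over 72 s, if anything falls off the work surface, if the arm or the gripper's body presses on something with over 40 N, if the wrist force passes 120 N, or if a joint passes its speed limit or range.

## Working session

There is one attempt and no reset: what is moved stays moved. The work goes in short steps, Python scripts to look and compute and a tool call to move; the robot and the scene stay as the last step left them, time stands still between calls to the robot, and variables do not carry over. Pictures are saved under pics/ and viewed, at most 10 in all, crops included, and the job is handed in when it is done.

Besides the shell and the picture viewer there is one more tool, called after "Request:" as a command line: name --pt "numbers of a row" for each row, then --argument value for the rest. servo_tool: Moves the arm, as the interface text tells. Its arguments: {"type":"object","properties":{"rows":{"type":"array"},"force":{"type":"number"}},"required":["rows"]}

```bash
mkdir -p pics; ls
python3 - <<'E'
from workcell import state, vision, job_done, env
import cv2,numpy as np
s=state();print(s, env.pinch_z)
for n in("side","top","wrist"):
    i=vision.camera_info(n);print(n,i["vertical_fov"],i["cx"],i["cy"],np.round(i["T"],3).tolist(),[k for k in i])
    f=vision.grab_frame(n);cv2.imwrite(f"pics/{n}0.png",f[:,:,::-1])
t=cv2.imread("pics/top0.png");cv2.imwrite("pics/top0b.png",cv2.resize(t,(800,600),interpolation=cv2.INTER_CUBIC))
t=cv2.imread("pics/side0.png");cv2.imwrite("pics/side0b.png",cv2.resize(t,(800,600),interpolation=cv2.INTER_CUBIC))
E
```

```text
pics
{'time_s': 0.0, 'qpos': array([ 6.72095657e+01,  1.83514580e+01,  8.97075518e+01, -1.19388946e-03,
        7.20410327e+01, -1.14548862e+00]), 'qvel': array([ 0.00752527,  0.00953167,  0.0534451 ,  0.01441445, -0.1474364 ,
        0.09111394]), 'effort': array([ 5.88061394e-04, -4.12437844e+01, -2.31969184e+01,  7.25784805e-02,
        4.56587272e-02, -1.30205281e-04]), 'ee_pos': array([211.89867091, 533.99353491, 213.11433135]), 'ee_rot': array([-1.79899955e+02, -8.65119986e-04,  1.58355423e+02]), 'force': array([ 0.13204683,  0.01322037, -0.29481372]), 'torque': array([-0.03587133,  0.00879968,  0.03586273]), 'gripper_force': 0.0, 'gripper_width': 90.90338923893523} 18.8
side 55.09708076069759 261.9661234808385 186.90235170115838 [[0.971, 0.188, -0.144, 479.058], [-0.237, 0.746, -0.623, -491.266], [-0.01, 0.639, 0.769, 724.018], [0.0, 0.0, 0.0, 1.0]] ['vertical_fov', 'cx', 'cy', 'T']
top 56.453547994901506 257.9909181276336 185.43075454097797 [[0.006, 0.994, -0.113, 521.797], [-0.999, 0.002, -0.038, -18.27], [-0.037, 0.113, 0.993, 923.03], [0.0, 0.0, 0.0, 1.0]] ['vertical_fov', 'cx', 'cy', 'T']
wrist 65.70646984690485 256.9890354886801 186.0220141277421 [[0.368, -0.904, -0.219, 151.947], [0.93, 0.357, 0.088, 558.549], [-0.002, -0.236, 0.972, 383.64], [0.0, 0.0, 0.0, 1.0]] ['vertical_fov', 'cx', 'cy', 'T']
```

View pics/top0b.png

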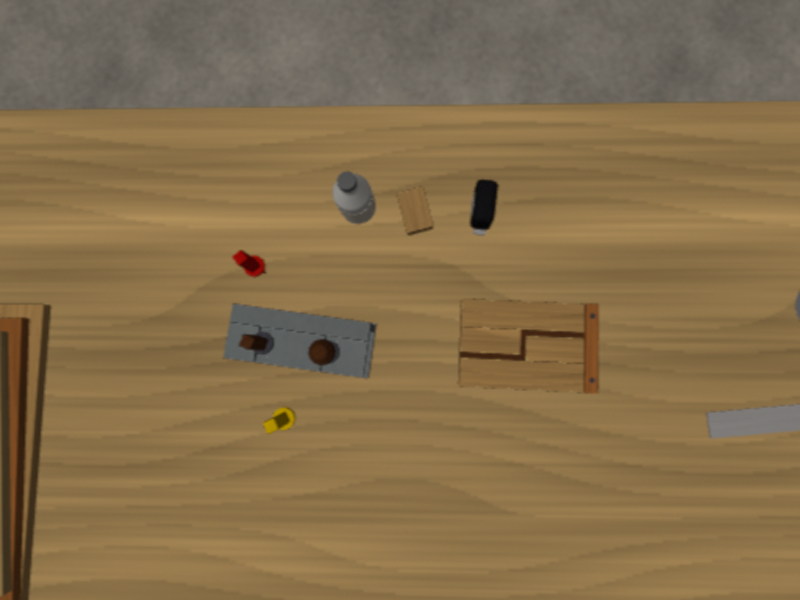

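View pics/side0b.png

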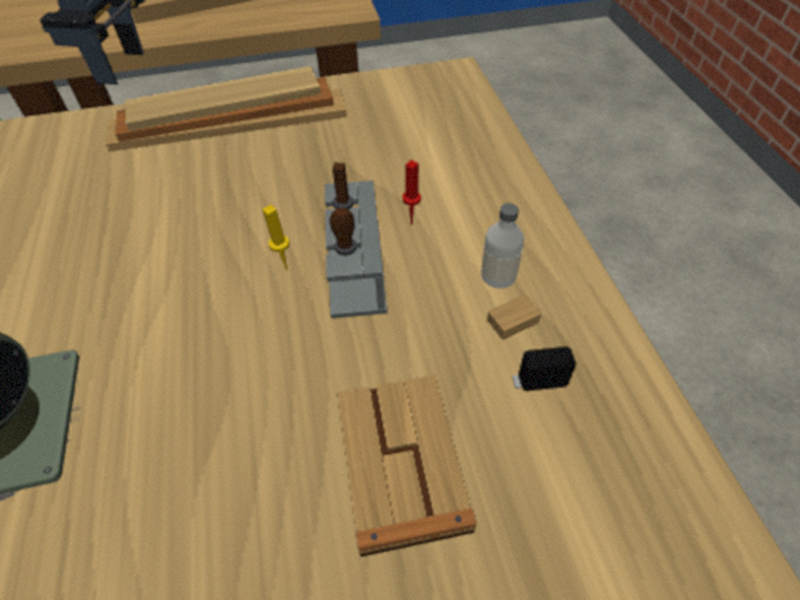

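View pics/wrist0.png

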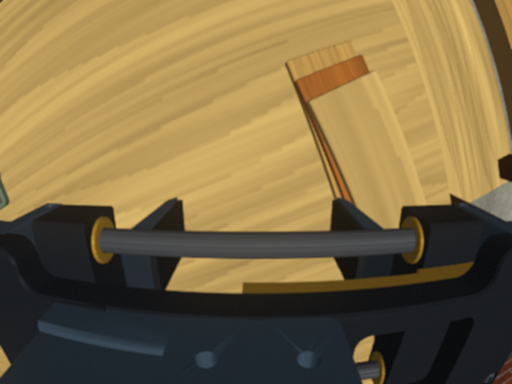

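Top view: scriber (square dark handle) is in the rack's left slot at about (255,342) of 800x600 and the driver at (322,351). The panel spans (458–600, 300–392), batten on the right, and its seam starts at the left. The side view agrees. The red and yellow tools are decoys. The wrist view shows only scrap boards.

```bash
cat > h.py <<'E'
import numpy as np, cv2
from workcell import state, vision, env
def ray(n,info,u,v):
    f=192/np.tan(np.radians(info["vertical_fov"]/2)); x=(u-info["cx"]);y=(v-info["cy"])
    if n=="wrist":
        r=np.hypot(x,y)+1e-9;t=r/f;d=np.array([np.sin(t)*x/r,-np.sin(t)*y/r,-np.cos(t)])
    else: d=np.array([x/f,-y/f,-1.])
    T=np.array(info["T"]);return T[:3,3],T[:3,:3]@d
def plane(n,info,u,v,z):
    o,d=ray(n,info,u,v);return (o+d*(z-o[2])/d[2])[:2]
def proj(n,info,p):
    f=192/np.tan(np.radians(info["vertical_fov"]/2));T=np.array(info["T"]);q=T[:3,:3].T@(np.array(p,float)-T[:3,3])
    x,y=q[0],-q[1]
    if n=="wrist":
        r=np.hypot(x,y)+1e-9;t=np.arctan2(r,-q[2]);return np.array([info["cx"]+f*t*x/r,info["cy"]+f*t*y/r])
    return np.array([info["cx"]-f*x/q[2],info["cy"]-f*y/q[2]])
def R2(a):
    a=np.radians(a);return np.array([[np.cos(a),-np.sin(a)],[np.sin(a),np.cos(a)]])
def fit2(P,Q):  # pose x,y,yaw : Q = t+R P
    P=np.array(P,float);Q=np.array(Q,float);p=P-P.mean(0);q=Q-Q.mean(0)
    a=np.degrees(np.arctan2((p[:,0]*q[:,1]-p[:,1]*q[:,0]).sum(),(p*q).sum()))
    t=Q.mean(0)-R2(a)@P.mean(0);return t,a,Q-(t+P@R2(a).T)
def delta(p,yaw=None):
    """shift (scaled) & turn (scaled) from present measured TCP pose to TCP world p"""
    s=state();y=np.radians(s["ee_rot"][2]);d=np.array(p)-s["ee_pos"]
    tx=d[0]*np.cos(y)+d[1]*np.sin(y);ty=d[0]*np.sin(y)-d[1]*np.cos(y)
    turn=0 if yaw is None else -((yaw-s["ee_rot"][2]+180)%360-180)
    return np.round(np.array([tx,ty,-d[2]])/200,4),round(turn/90,4)
E
python3 - <<'E'
from h import *
i=vision.camera_info("top");j=vision.camera_info("side");k=1.5625
c=lambda *a:[(x/k,y/k) for x,y in a]
# panel: seam open end, corner1, corner2, seam end at batten; edges (top view)
P=[(-20,105),(-20,0),(20,0),(20,-92)]
for n,inf,pts in(("top",i,c((460,355),(524,357),(525,333),(584,335))),("side",j,c((376,391),(386,452),(416,448),(432,515)))):
    print(n,fit2(P,[plane(n,inf,*p,20) for p in pts]))
# rack top corners (z=100)
P=[(45,105),(-45,105),(45,-105),(-45,-105)]
print(fit2(P,[plane("top",i,*p,100) for p in c((233,304),(225,358),(376,324),(369,377))]))
P=[(45,105),(-45,105),(45,-105),(-45,-105)]
print(fit2(P,[plane("side",j,*p,100) for p in c((374,182),(325,184),(383,276),(329,277))]))
for n,inf,p in(("top",i,(243,341)),("side",j,(340,166))): print(n,"handletop",plane(n,inf,p[0]/k,p[1]/k,178))
for nm,p,z in(("bottletop",(347,180),150),("tape",(484,190),65)): print(nm,plane("top",i,p[0]/k,p[1]/k,z))
E
```

```text
top (array([ 536.1786572 , -179.74446001]), np.float64(-2.042630725446962), array([[-0.15434059, -1.74410264],
       [ 1.0806657 ,  1.58779685],
       [-0.74678467,  0.73923825],
       [-0.17954045, -0.58293247]]))
side (array([ 538.36676011, -179.77122706]), np.float64(-1.9608598365137686), array([[  1.68301688, -10.11424041],
       [ -0.21633354,   3.70281982],
       [ -1.20116538,   1.03186271],
       [ -0.26551796,   5.37955788]]))
(array([539.66022714, 164.49492346]), np.float64(-7.207747010708599), array([[-3.92704829,  4.37504536],
       [ 5.11693529,  1.75705482],
       [-6.53324494, -2.08527889],
       [ 5.34335794, -4.04682129]]))
(array([541.8332466 , 165.12169867]), np.float64(-7.974780227109336), array([[-5.37132338, -1.2646305 ],
       [ 3.13618942,  1.57279046],
       [-5.40954488, -2.54110042],
       [ 7.64467885,  2.23294045]]))
top handletop [536.93166766 224.6689965 ]
side handletop [538.62540768 216.9607497 ]
bottletop [767.69973958  92.322408  ]
tape [ 777.40497472 -111.85543888]
```

Request:
servo_tool --pt "-0.75 -0.425 -0.055 0 1" --pt "-0.75 -0.425 -0.055 0 1" --pt "-0.75 -0.425 -0.055 0 1" --pt "-0.75 -0.425 -0.055 0 1" --pt "-0.75 -0.425 -0.055 0 1"

```text
time_s: 0.57
ee_pos: [323.0, 395.7, 225.3]
ee_rot: [-179.9, 0.2, 158.1]
force: [0.2, 0.8, 0.6]
gripper_width: 91.4
gripper_force: 0.0
```

Request:
servo_tool --pt "-0.75 -0.425 -0.055 0 1" --pt "-0.75 -0.425 -0.055 0 1" --pt "-0.75 -0.425 -0.055 0 1" --pt "-0.75 -0.425 -0.055 0 1" --pt "-0.75 -0.425 -0.055 0 1"

```text
time_s: 0.98
ee_pos: [431.5, 261.9, 236.3]
ee_rot: [-180.0, 0.2, 158.1]
force: [0.2, -0.0, 0.7]
gripper_width: 91.4
gripper_force: 0.0
```

Request:
servo_tool --pt "-0.75 -0.425 -0.055 0.847 1" --pt "-0.75 -0.425 -0.055 0.847 1" --pt "-0.75 -0.425 -0.055 0.847 1" --pt "-0.75 -0.425 -0.055 0.847 1" --pt "-0.75 -0.425 -0.055 0.847 1" --pt "-0.75 -0.425 -0.055 0.847 1" --pt "-0.75 -0.425 -0.055 0.847 1" --pt "-0.75 -0.425 -0.055 0.847 1" --pt "-0.75 -0.425 -0.055 0.847 1" --pt "-0.75 -0.425 -0.055 0.847 1" --pt "-0.75 -0.425 -0.055 0.847 1" --pt "-0.75 -0.425 -0.055 0.847 1" --pt "-0.75 -0.425 -0.055 0.847 1"

```text
time_s: 2.07
ee_pos: [536.1, 132.2, 246.7]
ee_rot: [-180.0, -0.0, 82.3]
force: [-0.0, 0.3, -0.1]
gripper_width: 91.2
gripper_force: 0.0
```

Run:
```python
from h import *
s=state();print(s["time_s"],s["ee_pos"],s["ee_rot"],s["qpos"].round(1))
i=vision.camera_info("wrist");f=vision.grab_frame("wrist");cv2.imwrite("pics/w1.png",f[:,:,::-1]);np.save("w1T.npy",i["T"])
print(proj("wrist",i,(537,219,178)),proj("wrist",i,(537,219,108)))
cv2.imwrite("pics/w1b.png",cv2.resize(f[:,:,::-1],(800,600),interpolation=cv2.INTER_CUBIC))
```

```text
2.0667 [536.06411605 132.17849331 246.66355125] [-1.79962592e+02 -1.14402579e-02  8.22821788e+01] [12.6 15.2 89.4  0.  75.5 20.4]
[241.97263157  90.42473169] [245.44783743  96.00544621]
```

View pics/w1b.png

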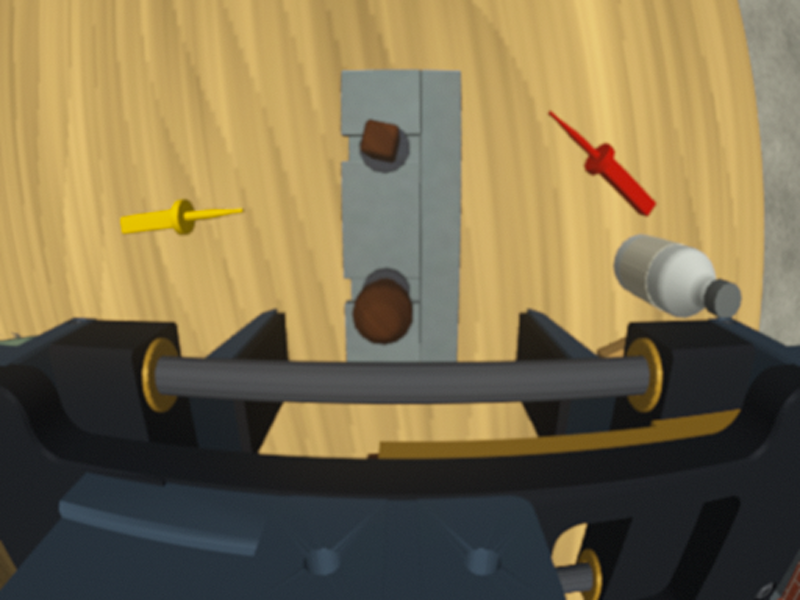

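The wrist view shows the scriber's square handle top at about (378,140), the driver at (383,311) and the rack between columns 343 and 461, all where I expected them.

Run:
```python
from h import *
i=vision.camera_info("wrist");i["T"]=np.load("w1T.npy")
f=cv2.imread("pics/w1.png");k=1.5625
h=cv2.cvtColor(f,cv2.COLOR_BGR2HSV)
print(h[80:104,228:262,2])
reg=np.zeros(f.shape[:2],np.uint8);reg[70:110,220:270]=1
m=((h[...,0]<15)&(h[...,1]>110)).astype(np.uint8)*reg
print("n",m.sum())
for z,mm in((178,m*(h[...,2]>np.percentile(h[...,2][m>0],50)*0.8)),):
    c=max(cv2.findContours(mm.astype(np.uint8),0,1)[0],key=cv2.contourArea)[:,0]
    W=np.array([plane("wrist",i,*p,z) for p in c.astype(float)],np.float32);print(cv2.minAreaRect(W))
for nm,p in(("FL",(343,72)),("BL",(461,71)),("Ledge",(345,340)),("Redge",(458,340)),("slot0",(343,134))): print(nm,plane("wrist",i,p[0]/k,p[1]/k,100))
print("driver",plane("wrist",i,383/k,311/k,160), "collar", plane("wrist",i,384.5/k,149/k,104))
```

```text
[[139 139 138 139 126 100  86  85  88  88  90  90  88  87  86  87  89  91
   95  96  95  96  97  98  98 100 108 128 140 142 141 142 141 141]
 [139 140 140 137 119  97  85  86  88  87  89  89  87  88  87  86  86  90
   92  95  97  98  97  97  93  89  91 106 131 142 142 142 141 140]
 [139 139 141 136 116  91  84  86  89  89  88  87  87  90  88  86  87  87
   89  92  95  97  98  98  94  87  77  85 111 129 138 141 142 140]
 [142 141 140 134 109  89  85  89  90  90  88  88  88  88  88  88  88  87
   86  90  93  95  98  98  94  83  71  71  83 104 123 134 140 141]
 [139 139 137 124 102  89  87  89  89  89  89  88  86  87  88  87  87  87
   85  85  89  93  95  96  89  82  70  63  71  85 101 120 131 132]
 [124 122 121 108  92  87  89  91  91  89  90  89  87  86  88  88  89  88
   86  87  87  89  93  92  88  77  65  61  66  76  83  95 106 111]
 [ 99  99  96  86  80  84  89  94  93  91  89  88  88  88  87  86  87  87
   87  86  85  86  89  90  84  74  62  58  65  75  76  75  85  94]
 [111 110 104  86  81  86  93  93  91  92  90  88  88  88  87  87  88  86
   87  86  86  86  86  84  79  69  57  
[... 1922 characters left out ...]
  46  46  46
   46  45  46  45  44  45  48  59  70  74  74  73  75  80 102 124]
 [139 140 138 127 101  79  74  71  74  73  69  66  62  62  57  54  52  50
   49  45  46  45  43  45  53  63  71  73  73  71  76  92 117 134]
 [143 141 142 136 115  86  75  73  74  74  74  74  73  70  68  67  63  61
   60  56  54  51  50  53  59  66  74  71  71  70  80 104 129 140]]
n 451
((537.5784301757812, 221.063232421875), (15.699679374694824, 16.326519012451172), 67.45751953125)
FL [516.74260766 278.08436094]
BL [596.31080901 268.1326345 ]
Ledge [490.11999979  90.11788239]
Redge [571.59839492  79.20452331]
slot0 [511.07716623 234.62946351]
driver [525.61794371 125.15415455] collar [537.62163371 219.86237185]
```

Run:
```python
from h import *
print(delta((537.5,220.7,200),68.5))
```

```text
(array([ 0.4402, -0.0527,  0.2335]), np.float64(0.153))
```

Request:
servo_tool --pt "0.44 -0.053 0 0.153 1" --pt "0.44 -0.053 0 0.153 1" --pt "0.44 -0.053 0.1 0.153 1" --pt "0.44 -0.053 0.233 0.153 1" --pt "0.44 -0.053 0.233 0.153 1" --pt "0.44 -0.053 0.233 0.153 1"

```text
time_s: 2.62
ee_pos: [536.9, 220.0, 199.3]
ee_rot: [-179.8, 0.1, 68.4]
force: [0.2, -0.2, 0.1]
gripper_width: 91.0
gripper_force: 0.0
```

Run:
```python
from h import *
s=state();print(s["ee_pos"],s["ee_rot"])
print(delta((537.5,220.7,124.2),68.5))
```

```text
[536.91556424 220.02988916 199.26596575] [-1.79848833e+02  1.37118884e-01  6.84362024e+01]
(array([0.0042, 0.0015, 0.3753]), np.float64(-0.0007))
```

Request:
servo_tool --pt "0.004 0.001 0.13 0 1" --pt "0.004 0.001 0.26 0 1" --pt "0.004 0.001 0.34 0 1" --pt "0.004 0.001 0.375 0 1" --pt "0.004 0.001 0.375 0 1" --pt "0.004 0.001 0.375 0 0.4" --pt "0.004 0.001 0.375 0 0.15" --pt "0.004 0.001 0.375 0 0.0" --pt "0.004 0.001 0.375 0 0.0" --pt "0.004 0.001 0.375 0 0.0" --pt "0.004 0.001 0.375 0 0.0" --pt "0.004 0.001 0.375 0 0.0" --force 30

```text
time_s: 3.62
ee_pos: [538.4, 220.8, 125.6]
ee_rot: [180.0, -0.0, 68.4]
force: [0.0, 1.0, 0.6]
gripper_width: 47.6
gripper_force: 0.0
```

Run:
```python
from h import *
s=state();print(s)
```

```text
{'time_s': 3.6167, 'qpos': array([2.11664072e+01, 2.28099121e+01, 9.62521100e+01, 3.40303930e-03,
       6.09161864e+01, 4.28029650e+01]), 'qvel': array([-0.06240352,  0.11830739,  0.18972835,  0.03911674, -0.01443812,
        0.01139606]), 'effort': array([-9.92171117e-03, -4.34195602e+01, -2.11447853e+01,  7.08506419e-02,
       -2.82054255e-02,  1.24818789e-04]), 'ee_pos': array([538.39995575, 220.81915662, 125.56948183]), 'ee_rot': array([ 1.79986033e+02, -1.69892549e-02,  6.83617907e+01]), 'force': array([0.03609354, 1.03815922, 0.55256177]), 'torque': array([-0.05500308,  0.1070054 ,  0.02635142]), 'gripper_force': 0.0, 'gripper_width': 47.60865970728744}
```

Request:
servo_tool --pt "0 0 0 0 0" --pt "0 0 0 0 0" --pt "0 0 0 0 0" --pt "0 0 0 0 0" --pt "0 0 0 0 0" --pt "0 0 0 0 0" --pt "0 0 0 0 0" --pt "0 0 0 0 0" --pt "0 0 0 0 0" --force 30

```text
time_s: 4.37
ee_pos: [538.3, 220.7, 125.3]
ee_rot: [-180.0, 0.0, 68.4]
force: [0.3, 0.4, 0.5]
gripper_width: 17.8
gripper_force: 30.0
```

```bash
cat > cmd.py <<'E'
from h import *
# commanded TCP pose from start, list of call end rows
def track(calls,p=(212.107,534.466,213.976),yaw=158.355):
    p=np.array(p,float)
    for a,b,c,t in calls:
        y=np.radians(yaw);p=p+200*np.array([a*np.cos(y)+b*np.sin(y),a*np.sin(y)-b*np.cos(y),-c]);yaw-=90*t
    return p,yaw
C=[(-.75,-.425,-.055,0)]*2+[(-.75,-.425,-.055,.847),(.44,-.053,.233,.153),(.004,.001,.375,0)]
E
python3 - <<'E'
from cmd import *
E
mv cmd.py ctrk.py
python3 - <<'E'
from ctrk import *
print(track(C)); s=state();print(s["ee_pos"],s["ee_rot"],s["gripper_width"],s["gripper_force"],s["force"])
for _ in range(6):
    vision.grab_frame("top");s=state();print(s["ee_pos"],s["ee_rot"])
E
```

```text
(array([538.35627151, 220.75443971, 125.376     ]), 68.35499999999999)
[538.28700038 220.73566505 125.26015489] [-1.79990394e+02  3.12277330e-03  6.83544859e+01] 17.848624704725328 29.999908804893494 [0.34766701 0.43877474 0.50565254]
[538.30067286 220.74457143 125.28192432] [-1.79993224e+02  2.90369251e-03  6.83566922e+01]
[538.31713597 220.72682942 125.26601431] [-1.79995310e+02  3.88189880e-03  6.83578191e+01]
[538.32824174 220.71389935 125.30814166] [-1.79998448e+02  1.18015670e-03  6.83553592e+01]
[538.33874342 220.70950438 125.28818179] [-1.79998494e+02  1.63918864e-03  6.83541640e+01]
[538.33445081 220.68867856 125.27249751] [-1.79997764e+02  4.83436145e-03  6.83546941e+01]
[538.34461245 220.68015182 125.29216288] [-1.79998854e+02  2.76297296e-03  6.83520848e+01]
```

Request:
servo_tool --pt "0 0 -0.05 0 0" --pt "0 0 -0.15 0 0" --pt "0 0 -0.3 0 0" --pt "0 0 -0.45 0 0" --pt "0 0 -0.6 0 0" --pt "0 0 -0.75 0 0" --pt "0 0 -0.8 0 0"

```text
time_s: 5.25
ee_pos: [540.1, 221.4, 291.1]
ee_rot: [179.6, -0.4, 68.4]
force: [0.6, 0.5, -1.1]
gripper_width: 17.8
gripper_force: 30.0
```

Request:
servo_tool --pt "-0.06 0.025 0 0 0" --pt "-0.18 0.074 0 0 0" --pt "-0.3 0.124 0 0 0" --pt "-0.42 0.173 0 0 0" --pt "-0.54 0.222 0 0 0" --pt "-0.66 0.272 0 0 0" --pt "-0.78 0.321 0 0 0"

```text
time_s: 5.83
ee_pos: [539.0, 49.8, 282.9]
ee_rot: [-179.8, 0.1, 68.3]
force: [0.5, -0.0, -1.7]
gripper_width: 17.9
gripper_force: 30.0
```

Request:
servo_tool --pt "-0.12 0.049 0 0 0" --pt "-0.24 0.099 0 0 0" --pt "-0.36 0.148 0 0 0" --pt "-0.48 0.198 0 0 0" --pt "-0.6 0.247 0 0 0" --pt "-0.72 0.296 0 0 0" --pt "-0.78 0.321 0 0 0"

```text
time_s: 6.42
ee_pos: [540.9, -119.8, 282.9]
ee_rot: [-179.8, 0.1, 68.2]
force: [1.0, -0.7, -0.8]
gripper_width: 17.9
gripper_force: 30.0
```

Request:
servo_tool --pt "-0.12 0.049 0 -0.05 0" --pt "-0.24 0.099 0 -0.1 0" --pt "-0.36 0.148 0 -0.15 0" --pt "-0.48 0.198 0 -0.2 0" --pt "-0.6 0.247 0 -0.218 0" --pt "-0.7 0.288 0 -0.218 0" --pt "-0.75 0.309 0 -0.218 0" --pt "-0.78 0.321 0 -0.218 0" --pt "-0.78 0.321 0 -0.218 0"

```text
time_s: 7.17
ee_pos: [544.2, -285.8, 284.1]
ee_rot: [-179.9, -0.1, 87.9]
force: [0.7, 0.2, -0.1]
gripper_width: 17.7
gripper_force: 30.0
```

Request:
servo_tool --pt "0 0 0.1 0 0" --pt "0 0 0.2 0 0" --pt "0 0 0.35 0 0" --pt "0 0 0.5 0 0" --pt "0 0 0.6 0 0" --pt "0 0 0.625 0 0" --pt "0 0 0.625 0 0" --pt "0 0 0.625 0 0" --pt "0 0 0.625 0 0"

```text
time_s: 7.92
ee_pos: [545.9, -285.4, 162.3]
ee_rot: [179.8, 0.1, 88.0]
force: [-0.5, -1.2, -1.6]
gripper_width: 17.9
gripper_force: 30.0
```

```bash
cat >> ctrk.py <<'E'
C+=[(0,0,-.8,0),(-.78,.321,0,0),(-.78,.321,0,0),(-.78,.321,0,-.218),(0,0,.625,0)]
E
python3 - <<'E'
from ctrk import *
s=state();print(track(C),s["ee_pos"],s["ee_rot"],s["gripper_width"],s["force"],s["time_s"])
i=vision.camera_info("wrist");f=vision.grab_frame("wrist")[:,:,::-1];cv2.imwrite("pics/w2.png",f);np.save("w2T.npy",i["T"])
p=s["ee_pos"];print("tip",proj("wrist",i,p-[0,0,85.4]),proj("wrist",i,p-[0,0,25]))
cv2.imwrite("pics/w2b.png",cv2.resize(f[0:270,100:460],(800,600),interpolation=cv2.INTER_CUBIC))
E
```

```text
(array([ 544.75149009, -285.2869234 ,  160.376     ]), 87.975) [ 545.90920847 -285.36686047  162.34880155] [1.79807430e+02 7.70459518e-02 8.80028542e+01] 17.887924403288356 [-0.52938243 -1.15036677 -1.5894255 ] 7.9167
tip [255.1556953 190.1208761] [254.89806163 211.97355797]
```

View pics/w2b.png

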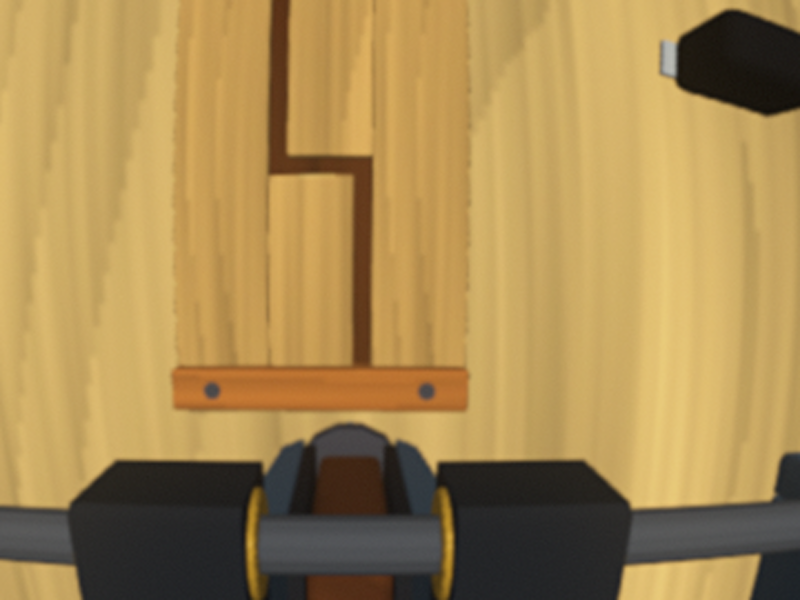

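The wrist view shows the seam clearly: first leg at about column 279, cross at row 165, second leg at column 362 down to the batten at row 367 (crop pixels). The scriber's collar at (348,440) hides the tip.

```bash
cat > seam.py <<'E'
from h import *
from scipy.optimize import least_squares
def subedges(line):  # dark band edges, subpixel, in 1D profile
    l=line.astype(float);lo=l.min();k=int(l.argmin());hi=np.median(l);t=(lo+hi)/2
    a=k
    while l[a]<t:a-=1
    b=k
    while l[b]<t:b+=1
    return a+(l[a]-t)/(l[a]-l[a+1]), b-1+(t-l[b-1])/(l[b]-l[b-1])
def measure(f,i,pose):
    """f BGR; pose guess (x,y,yaw). returns refined by sampling mid-seam points at z=22 near prediction"""
    g=f[:,:,2].astype(np.float32)
    res=[]
    L=[((-20,y),(1,0)) for y in range(12,96,4)]+[((x,0),(0,1)) for x in range(-10,11,4)]+[((20,y),(1,0)) for y in range(-80,-10,4)]
    for c,n in L:
        s=np.arange(-11,11.01,0.25);W=np.array(c)+s[:,None]*np.array(n)
        W=np.array(pose[:2])+W@R2(pose[2]).T
        px=np.array([proj("wrist",i,(*w,22)) for w in W],np.float32)
        if px.min()<1 or px[:,0].max()>510 or px[:,1].max()>225: continue
        v=cv2.remap(g,px[:,0:1],px[:,1:2],cv2.INTER_LINEAR)[:,0]
        try:a,b=subedges(v)
        except IndexError: continue
        a,b=np.interp([a,b],range(len(s)),s)
        if not 6<b-a<11.5: continue
        res.append((c,n,(a+b)/2,b-a))
    A=[];B=[]
    for c,n,m,w in res:  # offset m along n = n.(R^T d) + yaw*(n x c)
        A.append([n[0],n[1],n[1]*c[0]-n[0]*c[1]]);B.append(m)
    x,*_=np.linalg.lstsq(np.array(A),np.array(B),rcond=None);r=np.array(B)-np.array(A)@x
    d=R2(pose[2])@x[:2];w=np.array([q[3] for q in res])
    return (pose[0]+d[0],pose[1]+d[1],pose[2]+np.degrees(x[2])),len(res),r.std().round(2),np.abs(r).max().round(2),w.mean().round(2)
E
python3 - <<'E'
from seam import *
f=cv2.imread("pics/w2.png");i=vision.camera_info("wrist");i["T"]=np.load("w2T.npy")
p=(537.2,-179.75,-2.0)
for _ in range(4): p,*q=measure(f,i,p);print(np.round(p,2),q)
# batten checks z=34 edge and panel side edges
for nm,u,v,z in(("batten top edge",320,367,34),("Lside",178,200,22),("Rside",468,200,22)):
    w=plane("wrist",i,u/2.2222+100,v/2.2222,z);print(nm,(w-np.array(p[:2]))@R2(p[2]))
print("collar", plane("wrist",i,256.6,190,80))
i=vision.camera_info("wrist");s=state();print(s["ee_pos"],s["time_s"])
f=vision.grab_frame("wrist")[:,:,::-1];print(measure(f,i,p))
E
```

```text
[ 537.46 -175.3    -2.41] [43, np.float64(0.11), np.float64(0.29), np.float64(8.67)]
[ 537.49 -175.3    -2.43] [42, np.float64(0.1), np.float64(0.25), np.float64(8.7)]
[ 537.49 -175.3    -2.43] [42, np.float64(0.1), np.float64(0.24), np.float64(8.7)]
[ 537.49 -175.3    -2.43] [42, np.float64(0.1), np.float64(0.24), np.float64(8.7)]
batten top edge [  1.46781785 -94.55937888]
Lside [-66.87628687 -15.88151861]
Rside [ 69.92089051 -15.83853016]
collar [ 547.2170402  -284.51134479]
[ 545.84742308 -285.51328372  162.35955334] 7.9667
((np.float64(537.4723867848918), np.float64(-175.4112043680006), np.float64(-2.437261728068329)), 42, np.float64(0.09), np.float64(0.2), np.float64(8.72))
```

Request:
servo_tool --pt "0 0 0 0 0" --pt "0 0 0 0 0" --pt "0 0 0 0 0" --pt "0 0 0 0 0" --pt "0 0 0 0 0" --pt "0 0 0 0 0"

```text
time_s: 8.52
ee_pos: [544.7, -285.3, 160.3]
ee_rot: [-180.0, -0.0, 88.0]
force: [0.2, -0.3, -1.3]
gripper_width: 17.9
gripper_force: 30.0
```

```bash
sed -i 's/def measure(f,i,pose):/def measure(f,i,pose,cam="wrist"):/; s/proj("wrist",i,(\*w,22))/proj(cam,i,(*w,22))/; s/px\[:,1\].max()>225/px[:,1].max()>(225 if cam=="wrist" else 382)/' seam.py
python3 - <<'E'
from seam import *
s=state();print(s["ee_pos"],s["ee_rot"],s["time_s"])
i=vision.camera_info("wrist");f=vision.grab_frame("wrist")[:,:,::-1];print(measure(f,i,(537.47,-175.4,-2.44)))
for n in("top","side"):
    i=vision.camera_info(n);f=cv2.imread(f"pics/{n}0.png");p=(537.2,-177.5,-2.3)
    for _ in range(4): p,*q=measure(f,i,p,n)
    print(n,p,q)
E
```

```text
[ 544.69675932 -285.30348086  160.28819733] [-1.79996950e+02 -8.34568290e-03  8.79710635e+01] 8.5167
((np.float64(537.5290899500932), np.float64(-175.28613647277294), np.float64(-2.385290335262123)), 42, np.float64(0.09), np.float64(0.21), np.float64(8.67))
top (np.float64(537.2462160826801), np.float64(-174.70065344602185), np.float64(-2.432629410457666)) [45, np.float64(0.39), np.float64(0.74), np.float64(7.99)]
side (np.float64(535.6055765848773), np.float64(-175.91056521521898), np.float64(-2.5055088507889742)) [45, np.float64(0.16), np.float64(0.33), np.float64(7.8)]
```

Request:
servo_tool --pt "0.1 -0.02 0 0.004 0" --pt "0.25 -0.045 0 0.004 0" --pt "0.4 -0.07 0 0.004 0" --pt "0.55 -0.09 0 0.004 0" --pt "0.7 -0.12 0 0.004 0" --pt "0.82 -0.14 0 0.004 0" --pt "0.9 -0.15 0 0.004 0"

```text
time_s: 9.15
ee_pos: [520.3, -102.1, 160.4]
ee_rot: [-180.0, -0.0, 87.7]
force: [-0.9, 0.6, -0.9]
gripper_width: 18.0
gripper_force: 30.0
```

Request:
servo_tool --pt "0.05 -0.002 0.05 0 0" --pt "0.09 -0.005 0.12 0 0" --pt "0.109 -0.005 0.18 0 0" --pt "0.109 -0.005 0.21 0 0" --pt "0.109 -0.005 0.225 0 0" --pt "0.109 -0.005 0.225 0 0" --pt "0.109 -0.005 0.225 0 0" --pt "0.109 -0.005 0.225 0 0" --pt "0.109 -0.005 0.225 0 0" --pt "0.109 -0.005 0.225 0 0" --pt "0.109 -0.005 0.225 0 0"

```text
time_s: 10.07
ee_pos: [521.2, -82.7, 115.7]
ee_rot: [180.0, 0.0, 87.6]
force: [-0.1, -0.1, -0.8]
gripper_width: 17.8
gripper_force: 30.0
```

```bash
cat >> ctrk.py <<'E'
C+=[(.9,-.15,0,.004),(.109,-.005,.225,0)]
E
python3 - <<'E'
from ctrk import *
s=state();print(track(C),s["ee_pos"],s["ee_rot"],s["force"],s["time_s"])
i=vision.camera_info("side");f=vision.grab_frame("side")[:,:,::-1];cv2.imwrite("pics/s3.png",f)
t=s["ee_pos"]-[0,0,85.4];u=proj("side",i,t);print("tip",u,proj("side",i,t+[0,0,60]))
a,b=int(u[0])-40,int(u[1])-40;print(a,b)
cv2.imwrite("pics/s3b.png",cv2.resize(f[b:b+60,a:a+80],(800,600),interpolation=cv2.INTER_CUBIC))
E
```

```text
(array([521.03867899, -82.51653584, 115.376     ]), 87.615) [521.21425963 -82.70519228 115.67929075] [1.79956290e+02 4.00444593e-03 8.76016476e+01] [-0.06537604 -0.08377419 -0.76865698] 10.0667
tip [239.12877397 247.45134817] [237.43715764 232.31970347]
199 207
```

View pics/s3b.png

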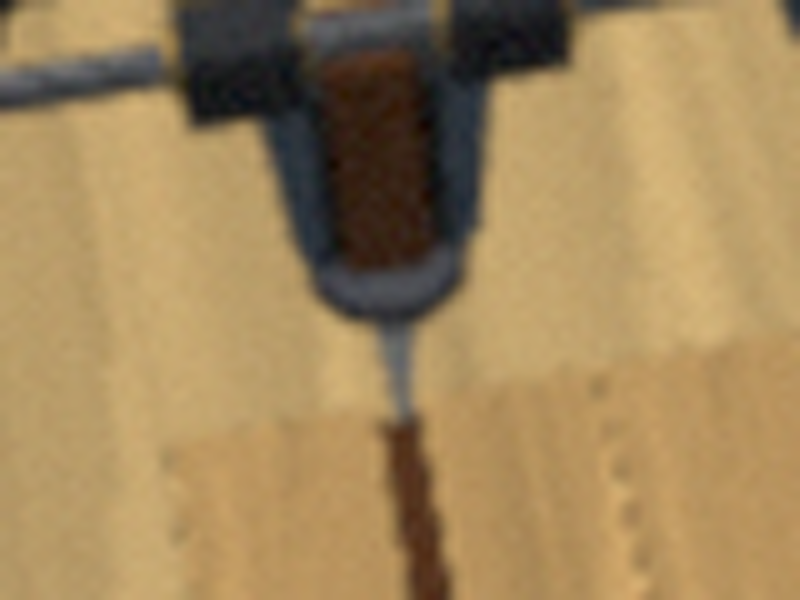

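The side view shows the tip at crop (405,415), which is pixel (239,248). I predicted (239.1,247.5), so the tip calibration agrees, and it sits right above the seam's open end.

Request:
servo_tool --pt "0.008 -0.002 0.01 0 0" --pt "0.015 -0.002 0.02 0 0" --pt "0.015 -0.002 0.03 0 0" --pt "0.015 -0.002 0.04 0 0" --pt "0.015 -0.002 0.045 0 0" --pt "0.015 -0.002 0.05 0 0" --pt "0.015 -0.002 0.055 0 0" --pt "0.015 -0.002 0.06 0 0" --pt "0.015 -0.002 0.06 0 0" --pt "0.015 -0.002 0.06 0 0"

```text
time_s: 10.95
ee_pos: [520.7, -79.5, 103.3]
ee_rot: [-180.0, -0.0, 87.6]
force: [0.4, -0.6, -0.6]
gripper_width: 17.4
gripper_force: 30.0
```

Request:
servo_tool --pt "0 0 0.003 0 0" --pt "0 0 0.006 0 0" --pt "0 0 0.009 0 0" --pt "0 0 0.012 0 0" --pt "0 0 0.012 0 0" --pt "0 0 0.012 0 0"

```text
time_s: 11.45
ee_pos: [520.7, -79.5, 100.9]
ee_rot: [-180.0, -0.0, 87.6]
force: [-0.1, 0.3, -1.5]
gripper_width: 18.0
gripper_force: 30.0
```

```bash
cat >> ctrk.py <<'E'
C+=[(.015,-.002,.06,0),(0,0,.012,0)]
E
python3 - <<'E'
from ctrk import *
s=state();print(track(C),s["ee_pos"],s["ee_rot"],s["force"],s["torque"],s["time_s"])
i=vision.camera_info("wrist");f=vision.grab_frame("wrist")[:,:,::-1]
i=vision.camera_info("side");f=vision.grab_frame("side")[:,:,::-1];cv2.imwrite("pics/s4.png",f)
cv2.imwrite("pics/s4b.png",cv2.resize(f[217:277,199:279],(800,600),interpolation=cv2.INTER_CUBIC))
E
```

```text
(array([520.76386773, -79.50248893, 100.976     ]), 87.615) [520.74411399 -79.49512626 100.90428585] [-1.79998197e+02 -4.13939290e-03  8.76181573e+01] [-0.14097867  0.26420396 -1.45313417] [-0.1072729   0.06597201 -0.01039248] 11.45
```

View pics/s4b.png

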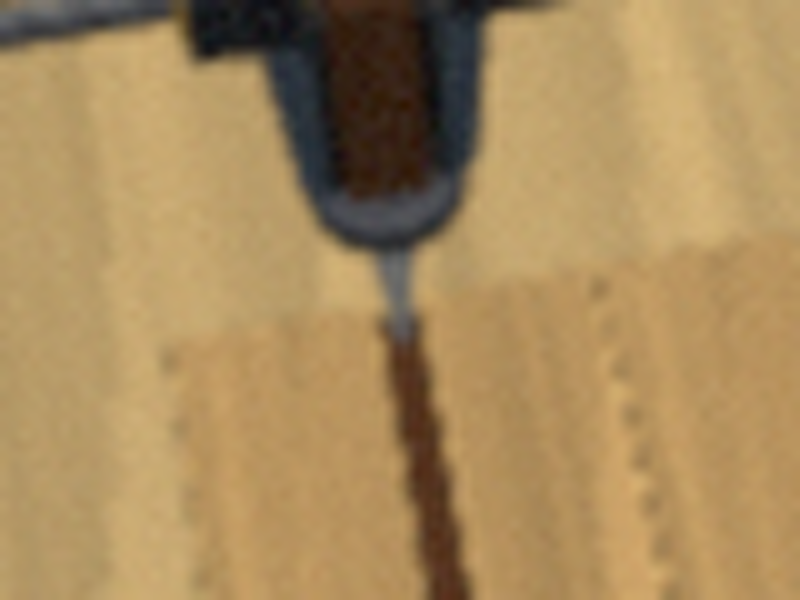

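The tip is down in the dark seam at crop (400,335), roughly centred, with no side force. I'll run it along the first leg at 30 mm/s.

Request:
servo_tool --pt "-0.0125 0 0 0 0" --pt "-0.025 0 0 0 0" --pt "-0.0375 0 0 0 0" --pt "-0.05 0 0 0 0" --pt "-0.0625 0 0 0 0" --pt "-0.075 0 0 0 0" --pt "-0.0875 0 0 0 0" --pt "-0.1 0 0 0 0" --pt "-0.1125 0 0 0 0" --pt "-0.125 0 0 0 0" --pt "-0.1375 0 0 0 0" --pt "-0.15 0 0 0 0" --pt "-0.1625 0 0 0 0" --pt "-0.175 0 0 0 0" --pt "-0.1875 0 0 0 0" --pt "-0.2 0 0 0 0"

```text
time_s: 12.88
ee_pos: [519.1, -119.7, 100.9]
ee_rot: [180.0, -0.0, 87.6]
force: [-0.1, 0.1, -1.1]
gripper_width: 17.8
gripper_force: 30.0
```

```bash
cat >> ctrk.py <<'E'
C+=[(-.2,0,0,0)]
E
python3 - <<'E'
from ctrk import *
s=state();print(track(C),s["ee_pos"],s["ee_rot"],s["force"],s["torque"],s["time_s"])
E
```

```text
(array([ 519.09930443, -119.46783928,  100.976     ]), 87.615) [ 519.07169044 -119.71137917  100.92477354] [ 1.79998647e+02 -5.92991210e-03  8.76134501e+01] [-0.13696403  0.11287613 -1.10275743] [-0.0732046   0.03677147  0.01760299] 12.8833
```

Request:
servo_tool --pt "-0.0125 0 0 0 0" --pt "-0.025 0 0 0 0" --pt "-0.0375 0 0 0 0" --pt "-0.05 0 0 0 0" --pt "-0.0625 0 0 0 0" --pt "-0.075 0 0 0 0" --pt "-0.0875 0 0 0 0" --pt "-0.1 0 0 0 0" --pt "-0.1125 0 0 0 0" --pt "-0.125 0 0 0 0" --pt "-0.1375 0 0 0 0" --pt "-0.15 0 0 0 0" --pt "-0.1625 0 0 0 0" --pt "-0.175 0 0 0 0" --pt "-0.1875 0 0 0 0" --pt "-0.2 0 0 0 0" --pt "-0.2125 0 0 0 0" --pt "-0.225 0 0 0 0" --pt "-0.2375 0 0 0 0" --pt "-0.25 0 0 0 0"

```text
time_s: 14.55
ee_pos: [517.0, -169.7, 100.9]
ee_rot: [-180.0, -0.0, 87.6]
force: [0.1, 0.1, -0.6]
gripper_width: 18.3
gripper_force: 30.0
```

Request:
servo_tool --pt "-0.0125 0 0 0 0" --pt "-0.025 0 0 0 0" --pt "-0.025 0 0 0 0" --pt "-0.025 0.0125 0 0 0" --pt "-0.025 0.025 0 0 0" --pt "-0.025 0.0375 0 0 0" --pt "-0.025 0.05 0 0 0" --pt "-0.025 0.0625 0 0 0" --pt "-0.025 0.075 0 0 0" --pt "-0.025 0.0875 0 0 0" --pt "-0.025 0.1 0 0 0"

```text
time_s: 15.47
ee_pos: [537.1, -175.2, 100.9]
ee_rot: [180.0, -0.0, 87.6]
force: [0.5, 0.0, -1.9]
gripper_width: 18.0
gripper_force: 30.0
```

```bash
cat >> ctrk.py <<'E'
C+=[(-.25,0,0,0),(-.025,.1,0,0)]
E
python3 - <<'E'
from ctrk import *
s=state();print(track(C),s["ee_pos"],s["ee_rot"],s["force"],s["torque"],s["time_s"])
f=vision.grab_frame("side")[:,:,::-1];cv2.imwrite("pics/s5.png",f)
i=vision.camera_info("side");u=proj("side",i,s["ee_pos"]-[0,0,85.3]).round().astype(int);print(u)
a,b=u-[40,35];cv2.imwrite("pics/s5b.png",cv2.resize(f[b:b+60,a:a+80],(800,600),interpolation=cv2.INTER_CUBIC))
E
```

```text
(array([ 536.79320507, -175.25247767,  100.976     ]), 87.615) [ 537.06229581 -175.23025263  100.91187629] [ 1.79999094e+02 -5.45001978e-03  8.76165903e+01] [ 0.4791519   0.03069613 -1.91133739] [-0.0931209   0.03740195 -0.00757047] 15.4667
[256 288]
```

View pics/s5b.png

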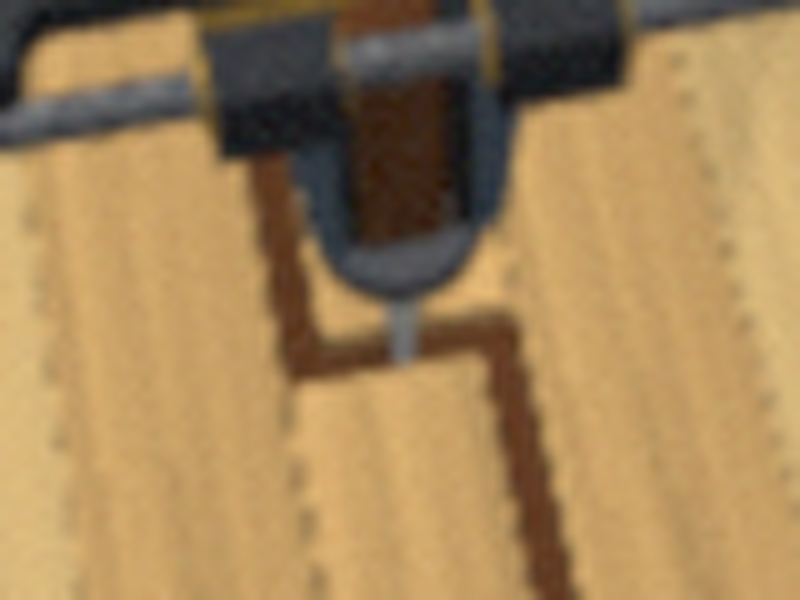

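The side view shows the tip at crop (402,360), in the cross seam between the corners, with no side force.

Request:
servo_tool --pt "0 0.0125 0 0 0" --pt "0 0.025 0 0 0" --pt "0 0.0375 0 0 0" --pt "0 0.05 0 0 0" --pt "0 0.0625 0 0 0" --pt "0 0.075 0 0 0" --pt "0 0.0875 0 0 0" --pt "0 0.1 0 0 0" --pt "0 0.1 0 0 0" --pt "-0.0125 0.1 0 0 0" --pt "-0.025 0.1 0 0 0" --pt "-0.0375 0.1 0 0 0" --pt "-0.05 0.1 0 0 0"

```text
time_s: 16.6
ee_pos: [556.2, -186.4, 101.0]
ee_rot: [-180.0, -0.0, 87.6]
force: [-0.5, 0.4, -1.8]
gripper_width: 17.8
gripper_force: 30.0
```

Request:
servo_tool --pt "-0.0125 0 0 0 0" --pt "-0.025 0 0 0 0" --pt "-0.0375 0 0 0 0" --pt "-0.05 0 0 0 0" --pt "-0.0625 0 0 0 0" --pt "-0.075 0 0 0 0" --pt "-0.0875 0 0 0 0" --pt "-0.1 0 0 0 0" --pt "-0.1125 0 0 0 0" --pt "-0.125 0 0 0 0" --pt "-0.1375 0 0 0 0" --pt "-0.15 0 0 0 0" --pt "-0.1625 0 0 0 0" --pt "-0.175 0 0 0 0" --pt "-0.1875 0 0 0 0" --pt "-0.2 0 0 0 0"

```text
time_s: 17.93
ee_pos: [554.7, -226.3, 100.9]
ee_rot: [-180.0, -0.0, 87.6]
force: [-0.4, 0.4, -1.5]
gripper_width: 17.8
gripper_force: 30.0
```

Request:
servo_tool --pt "-0.0125 0 0 0 0" --pt "-0.025 0 0 0 0" --pt "-0.0375 0 0 0 0" --pt "-0.05 0 0 0 0" --pt "-0.0625 0 0 0 0" --pt "-0.075 0 0 0 0" --pt "-0.0875 0 0 0 0" --pt "-0.1 0 0 0 0" --pt "-0.1125 0 0 0 0" --pt "-0.125 0 0 0 0" --pt "-0.1375 0 0 0 0" --pt "-0.15 0 0 0 0" --pt "-0.1625 0 0 0 0" --pt "-0.175 0 0 0 0" --pt "-0.1875 0 0 0 0" --pt "-0.2 0 0 0 0" --pt "-0.203 0 0 0 0" --pt "-0.203 0 0 0 0" --pt "-0.203 0 0 0 0"

```text
time_s: 19.52
ee_pos: [553.0, -266.6, 100.9]
ee_rot: [180.0, -0.0, 87.6]
force: [0.3, 0.4, -1.3]
gripper_width: 17.8
gripper_force: 30.0
```

```bash
cat >> ctrk.py <<'E'
C+=[(-.05,.1,0,0),(-.2,0,0,0),(-.203,0,0,0)]
E
python3 - <<'E'
from ctrk import *
p,y=track(C)
s=state();print(p,y,s["ee_pos"],s["ee_rot"],s["force"],s["torque"],s["time_s"])
print((p[:2]-[536.9,-175.3])@R2(-2.42))
f=vision.grab_frame("side")[:,:,::-1]
i=vision.camera_info("side");u=proj("side",i,s["ee_pos"]-[0,0,85.3]).round().astype(int);print(u)
a,b=u-[40,30];cv2.imwrite("pics/s6b.png",cv2.resize(f[b:b+60,a:a+80],(800,600),interpolation=cv2.INTER_CUBIC))
E
```

```text
[ 553.00564437 -266.60627788  100.976     ] 87.615 [ 552.98665553 -266.59838881  100.91219038] [ 1.79998264e+02 -1.01704401e-02  8.76091120e+01] [ 0.29854146  0.39156275 -1.26359358] [-0.11965338  0.00473674  0.03660607] 19.5167
[ 19.94663436 -90.5447952 ]
[275 330]
```

View pics/s6b.png

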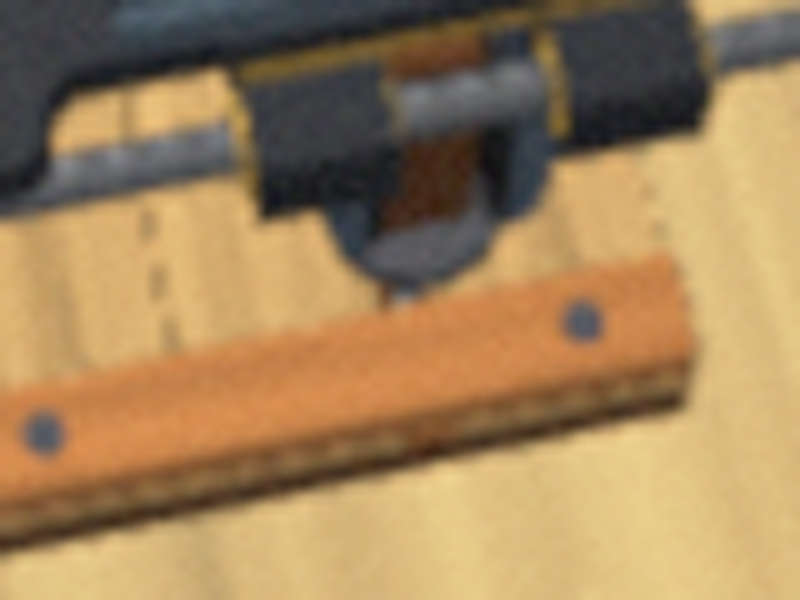

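The last view shows the shaft right behind the batten, at crop (405,295): the end of the seam is reached with no force. I'll lift out and return to the rack.

Request:
servo_tool --pt "0 0 -0.03 0 0" --pt "0 0 -0.1 0 0" --pt "0 0 -0.25 0 0" --pt "0 0 -0.4 0 0" --pt "0 0 -0.55 0 0" --pt "0 0 -0.7 0 0" --pt "0 0 -0.85 0 0" --pt "0 0 -0.92 0 0" --pt "0 0 -0.92 0 0"

```text
time_s: 20.32
ee_pos: [554.6, -267.2, 290.0]
ee_rot: [179.5, 0.2, 87.6]
force: [-0.0, 0.0, -1.0]
gripper_width: 17.8
gripper_force: 30.0
```

Request:
servo_tool --pt "0.06 -0.004 0 0 0" --pt "0.18 -0.013 0 0 0" --pt "0.3 -0.021 0 0 0" --pt "0.42 -0.03 0 0 0" --pt "0.54 -0.039 0 0 0" --pt "0.68 -0.049 0 0 0" --pt "0.81 -0.058 0 0 0"

```text
time_s: 20.9
ee_pos: [546.5, -101.8, 282.6]
ee_rot: [-179.7, -0.1, 87.6]
force: [-0.0, -0.1, -1.4]
gripper_width: 18.0
gripper_force: 30.0
```

Request:
servo_tool --pt "0.13 -0.009 0 0 0" --pt "0.26 -0.019 0 0 0" --pt "0.39 -0.028 0 0 0" --pt "0.52 -0.037 0 0 0" --pt "0.65 -0.047 0 0 0" --pt "0.77 -0.055 0 0 0" --pt "0.81 -0.058 0 0 0"

```text
time_s: 21.48
ee_pos: [541.4, 61.7, 282.8]
ee_rot: [-179.7, -0.1, 87.8]
force: [-0.2, 0.4, -1.2]
gripper_width: 18.1
gripper_force: 30.0
```

Request:
servo_tool --pt "0.13 -0.009 0 0.05 0" --pt "0.26 -0.019 0 0.1 0" --pt "0.39 -0.028 0 0.15 0" --pt "0.52 -0.037 0 0.2 0" --pt "0.65 -0.047 0 0.214 0" --pt "0.74 -0.053 0 0.214 0" --pt "0.79 -0.057 0 0.214 0" --pt "0.81 -0.058 0 0.214 0" --pt "0.81 -0.058 0 0.214 0"

```text
time_s: 22.23
ee_pos: [538.0, 220.5, 284.0]
ee_rot: [-179.9, 0.1, 68.4]
force: [-0.4, -0.1, -0.7]
gripper_width: 17.7
gripper_force: 30.0
```

```bash
cat >> ctrk.py <<'E'
C+=[(0,0,-.92,0)]+[(.81,-.058,0,0)]*2+[(.81,-.058,0,.214)]
E
python3 - <<'E'
from ctrk import *
p,y=track(C);s=state();print(p,y,s["ee_pos"],s["ee_rot"],s["time_s"],s["gripper_width"])
H=np.array([538.356,220.754,125.376]);d=H-p;a=np.radians(y)
print(d,(d[0]*np.cos(a)+d[1]*np.sin(a))/200,(d[0]*np.sin(a)-d[1]*np.cos(a))/200,-d[2]/200)
E
```

```text
[538.46023368 220.42089901 284.976     ] 68.35499999999999 [537.96573165 220.47138664 283.96110477] [-1.79931505e+02  9.07275320e-02  6.84079934e+01] 22.2333 17.714107347893478
[-1.04233676e-01  3.33100989e-01 -1.59600000e+02] 0.0013558299224946777 -0.001098748575514561 0.7979999999999999
```

Request:
servo_tool --pt "0.001 -0.001 0.1 0 0" --pt "0.001 -0.001 0.2 0 0" --pt "0.001 -0.001 0.3 0 0" --pt "0.001 -0.001 0.38 0 0" --pt "0.001 -0.001 0.42 0 0" --pt "0.001 -0.001 0.44 0 0" --pt "0.001 -0.001 0.44 0 0" --pt "0.001 -0.001 0.44 0 0" --pt "0.001 -0.001 0.44 0 0" --pt "0.001 -0.001 0.44 0 0"

```text
time_s: 23.07
ee_pos: [538.9, 220.8, 198.1]
ee_rot: [179.9, -0.1, 68.3]
force: [-0.2, -1.0, -1.8]
gripper_width: 17.8
gripper_force: 30.0
```

Request:
servo_tool --pt "0 0 0.05 0 0" --pt "0 0 0.1 0 0" --pt "0 0 0.15 0 0" --pt "0 0 0.2 0 0" --pt "0 0 0.25 0 0" --pt "0 0 0.29 0 0" --pt "0 0 0.32 0 0" --pt "0 0 0.335 0 0" --pt "0 0 0.345 0 0" --pt "0 0 0.35 0 0" --pt "0 0 0.354 0 0" --pt "0 0 0.357 0 0" --pt "0 0 0.357 0 0" --pt "0 0 0.357 0 0" --pt "0 0 0.357 0 0" --pt "0 0 0.357 0 0"

```text
time_s: 24.4
ee_pos: [538.4, 220.7, 125.7]
ee_rot: [180.0, -0.0, 68.4]
force: [0.4, 0.1, -0.5]
gripper_width: 17.9
gripper_force: 30.0
```

Request:
servo_tool --pt "0 0 0.001 0 0.3" --pt "0 0 0.001 0 0.5" --pt "0 0 0.001 0 0.7" --pt "0 0 0.001 0 0.9" --pt "0 0 0.001 0 1" --pt "0 0 0.001 0 1" --pt "0 0 0.001 0 1" --pt "0 0 0.001 0 1" --pt "0 0 0.001 0 1" --pt "0 0 0.001 0 1" --pt "0 0 0.001 0 1" --pt "0 0 0.001 0 1" --pt "0 0 0.001 0 1"

```text
time_s: 25.48
ee_pos: [538.3, 220.7, 125.4]
ee_rot: [-180.0, -0.0, 68.4]
force: [1.4, -0.0, 0.3]
gripper_width: 91.1
gripper_force: 0.0
```

Request:
servo_tool --pt "0 0 -0.05 0 1" --pt "0 0 -0.15 0 1" --pt "0 0 -0.25 0 1" --pt "0 0 -0.4 0 1" --pt "0 0 -0.55 0 1" --pt "-0.1 0 -0.6 0 1" --pt "-0.25 0 -0.6 0 1" --pt "-0.4 0 -0.6 0 1" --pt "-0.45 0 -0.6 0 1" --pt "-0.45 0 -0.6 0 1" --pt "-0.45 0 -0.6 0 1" --pt "-0.45 0 -0.6 0 1"

```text
time_s: 26.48
ee_pos: [505.8, 138.0, 245.6]
ee_rot: [180.0, -0.1, 68.4]
force: [0.3, -0.4, -0.0]
gripper_width: 91.5
gripper_force: 0.0
```

Run:
```python
from h import *
s=state();print(s["ee_pos"],s["gripper_width"],s["force"],s["time_s"])
a=vision.grab_frame("wrist")[:,:,::-1];b=vision.grab_frame("side")[:,:,::-1]
cv2.imwrite("pics/end.png",np.vstack([cv2.resize(a[:190,130:400],(700,300)),cv2.resize(b[60:210,130:400],(700,300))]))
```

```text
[505.76735795 137.96051885 245.55516299] 91.48824277439678 [ 0.26731623 -0.38595199 -0.01713072] 26.4833
```

View pics/end.png

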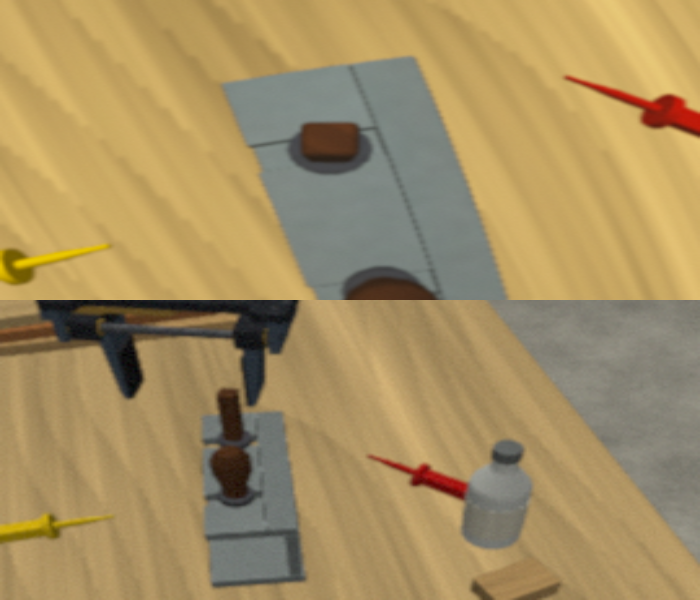

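The final views show the scriber hanging upright in its slot at (330,145), with the driver and the bench things undisturbed and the gripper clear. The red and yellow decoys were standing on their points at the start and had already toppled by the 2 s image, before I came near them.

```bash
python3 -c "
from workcell import job_done
print(job_done())"
```

```text
the job is handed in; nothing more can be done
None
```

I ran the scriber's point along the seam from the open end round both corners to the batten, about 1.5 mm off the floor at 3 cm/s, with no side force at any reading; it hangs upright in its own slot and the job was handed in at about 27 s.

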